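# Fit the honing sleeve on the sharpener's sloping arbor

### The arm

A 6-joint arm with a two-finger parallel gripper is mounted at the origin on the work surface. World frame = base frame: x ahead of the robot, y to its left, z up, the work surface at z = 0. Lengths are in m, angles in rad, forces in N, time in s.
With the tool pointing down it reaches from about 0.275 to 0.825 m from the base axis. Payload 5.2 kg.
Tool frame: the origin (TCP) lies midway between the tips of the shut fingers; the grasp point (between the pads) lies 19 mm behind it; z points along the fingers, x is the direction in which the jaws open and shut, and the axes are right-handed (so a half turn about z gives the same grasp; the last joint's range is limited). The gripper opens to 93 mm and grips with 3 to 60 N. Pads are 15 mm wide; open, the fingers measure 128 mm over their backs; the gripper's body (75 mm by 188 mm) begins 65 mm behind the grasp point.
Start: joints at [1.145, 0.259, 1.535, -0, 1.348, -0.203], TCP at [0.122, 0.536, 0.219] pointing down, gripper open.
Joint ranges: [-3.14, 3.14], [-0.91, 2.08], [0.19, 2.58], [-1.22, 4.36], [0.22, 2.71], [-3.12, 3.12]. Speed limits (rad/s): [2.57, 2.57, 3.14, 3.14, 3.14, 3.14].

### API

Orientations are given as [roll, pitch, yaw] about the fixed x, y, z axes, in that order (R = Rz(yaw) Ry(pitch) Rx(roll)).
In Python, from bench import read_state, snapshot, finish_job, spot_in gives the robot as it stands.
- The arm moves only by the tool jog_arm, never from a script. Its argument "moves" is a list of rows, each a list of 3 entries, a list of its own where there are three numbers: the shift along the tool's x, y, z as a fraction of full scale, then the turn, a rotation vector about the tool's x, y, z as a fraction of full scale, then the opening, from -1 (shut) to 1 (fully open). In form: [[[x, y, z], [ax, ay, az], grip], ...]. A call has 1 to 5 rows; each row shifts and turns the pose as measured when the row begins, along the tool's axes as they then stand; what a row does not reach is not made up. Full scale, the value 1, is 0.05 m for a shift and 0.12 rad for a turn. A row lasts 1/10 s, in which the tool goes at most 50 mm and 8.59 degrees, less where a joint would pass 70% of its speed; a pose out of reach is approached as far as the arm can. A call with a number of a shift or a turn outside -1 to 1 is refused whole. A call with a gripper value outside its range is refused whole. The fingers move at their own pace and stop on an object; "force" is the grip in N (left out, the last holds). Time passes only in rows, so rows that do not move let the fingers close. It gives the time, the measured TCP pose, the force and the opening at its end, in the units of the state.
- read_state(): the state, without advancing time (a new reading comes with each control period).
- snapshot(name): name is "scene" or "top" or "wrist"; returns a dict with "color" (400x640x3 uint8, red, green, blue), "mtx" (3x3 intrinsics, pixels), "R" (3x3) and "t" (3): a world point X has camera coordinates R X + t; the wrist camera has in their place "T_tool_cam" (4x4, takes a point from camera to tool coordinates, whose origin is the TCP and whose axes are the tool frame's). Camera axes: x right, y down, z forward; pixel columns grow to the right and rows downward; lengths in m; the calibration is good to about 2 mm. The wrist camera is an equidistant fisheye: a pixel r from the principal point sees the ray r / f radians off the axis. A picture is of the moment at which its call begins: read the wrist's pose just before it. There is no depth.
- finish_job(): hands the job in, once; it reports no verdict.
Trained networks look in a picture, given as the dict that the camera call returned (one of the last four; its "shot" number tells which), for a name from the list of things; names that differ only in an ending like _2 or _b are one class to them, and where a whole thing is asked for, a point or a joint stands for the part that bears it (a point fixed in the world has none). Each returns a list of dicts, best first, with "confidence" (0 to 1); they miss things now and then, are a little off and sometimes report something else, mostly with a low value. They report only what shows in the picture. A call takes as long as a camera call. They do not tell look-alikes from the thing itself.
- spot_in(picture, thing): "box" ([left, top, right, bottom] in pixels, round what is visible of it).
The state is a dict: "clock": time; "joint_pos": joint angles; "joint_velocities": joint speeds; "effort": joint torques, N m; "eef_pos": TCP position; "eef_rot": TCP orientation; "force": force on the tool from outside, world axes, zero at the start; "moment": the same for the moment, N m; "width": finger opening in m.
Only numpy, scipy, OpenCV 4.12 (cv2) and the standard library are available. Lean on these libraries where they do the work, as an engineer would, in place of code of your own. Each camera call takes 0.05 s, during which the arm holds its last target. There are 200 camera calls.

### The job

Push the orange honing sleeve, slotted end first, onto the sloping steel spigot of the sharpening machine, and turn it until its slots drop over the red cross pin. Press it firmly home against the brass shoulder, then let go. Leave the oil bottle, the whetstone and the knife where they are.

Things in the scene. Friction and masses are not known exactly. Their poses are not given: they have to be found in the camera images.
- sleeve: Loose honing sleeve, an orange tube standing on its grey slotted foot: outside diameter 46 mm, bore 28 mm right through, 80 mm tall, 160 g. Origin at the centre of the foot, z along its axis to the plain upper end. The foot has four open slots through the wall, 11 mm wide, 12 mm deep, towards +x, -x, +y, -y of its frame; white marks on the upper rim stand above them.
- shoulder: Fixed brass disc, 60 mm across: the shoulder at the foot of the steel spigot, on the machine's sloping head. Origin at the centre of its upper face, 100 mm above the table; z is the spigot's axis, leaning 30 degrees from vertical, mostly towards the robot, and pointing away from the shoulder; y is level.
- spigot_tip (a point): Centre of the spigot's free end, 56 mm from the shoulder along its axis. Steel spigot 26 mm in diameter, its last 10 mm tapering to 16 mm; it is braked and does not turn. Same axes as the shoulder.
- pin_middle (a point): Middle of the red cross pin through the spigot, 5 mm above the shoulder. Pin 6 mm thick, 43 mm long, square to the axis. Its angle about the axis differs every time and is not in this pose (axes as the shoulder's). A sleeve whose slots do not match it rests on the pin, 8 mm above the shoulder; with slots over the pin it goes down to the shoulder.
- machine: Fixed machine; origin on the table under the shoulder's centre, z up, x to its back, y to its motor. Grey tray x -100 to 130, y -70 to 220 mm, 14 mm thick; sloping head at the origin, 100 x 90 mm, up to 125 mm high behind the spigot; black motor housing 130 x 85 mm, 170 mm high, centred at x 35, y 150; grinding wheel 200 mm across, 225 mm high, at y 205 to 235.
- oil_bottle: Bystander: amber bottle with a red cap, 48 mm diameter, 105 mm tall, standing; origin at the centre of its underside.
- stone: Bystander: blue and white whetstone, 100 x 42 x 26 mm, lying flat, long side along its x; origin at the centre of its underside.
- knife: Bystander: kitchen knife lying flat along its x (about 215 mm long, 22 mm wide, 17 mm high), black handle to -x, blade to +x; origin on its underside near the blade end of the handle; it spans x -100 to 115 mm.
There are look-alikes about, which are no part of the job. Leave any pink or purple look-alike of the sleeve alone.

How it is judged:
By the outcome, as a careful person would: the job done as asked, in the order asked, and still so for the second after the job is handed in, with the robot touching nothing.
It also fails if it takes over 56 s, if anything falls off the work surface, if the arm or the gripper's body presses on something with over 40 N, if the wrist force passes 120 N, or if a joint passes its speed limit or range.

## Working session

There is one attempt and no reset: what is moved stays moved. The work goes in short steps, Python scripts to look and compute and a tool call to move; the robot and the scene stay as the last step left them, time stands still between calls to the robot, and variables do not carry over. Pictures are saved under pics/ and viewed, about 8 in all and at most 12, crops included, and the job is handed in when it is done.

Besides the shell and the picture viewer there is one more tool, called after ">>>" as a command line: name --argument value ..., lists and objects as JSON in quotes. jog_arm: Moves the arm, as the interface text tells. Shift numbers are shares of 0.05 m and turn numbers shares of 0.12 rad, none past 1 either way. Its arguments: {"type":"object","properties":{"moves":{"type":"array"},"force":{"type":"number"}},"required":["moves"]}

```bash
mkdir -p pics; ls; cat > h.py <<'E'
import numpy as np, cv2
from bench import read_state, snapshot, finish_job, spot_in
from scipy.spatial.transform import Rotation as Ro
def save(p,n,crop=None,k=1):
    im=p["color"][:,:,::-1]
    if crop: l,t,r,b=crop; im=im[t:b,l:r]
    cv2.imwrite("pics/"+n,cv2.resize(im,None,fx=k,fy=k,interpolation=cv2.INTER_CUBIC))
def proj(p,X):
    c=p["R"]@np.asarray(X,float)+p["t"]; u=p["mtx"]@c; return u[:2]/u[2]
def onplane(p,uv,z):
    C=-p["R"].T@p["t"]; d=p["R"].T@np.linalg.solve(p["mtx"],[uv[0],uv[1],1.]); return C+d*(z-C[2])/d[2]
def tri(ps,uvs):
    A=np.zeros((3,3));b=np.zeros(3)
    for p,uv in zip(ps,uvs):
        C=-p["R"].T@p["t"]; d=p["R"].T@np.linalg.solve(p["mtx"],[uv[0],uv[1],1.]); d/=np.linalg.norm(d)
        M=np.eye(3)-np.outer(d,d); A+=M;b+=M@C
    X=np.linalg.solve(A,b); return X,[proj(p,X)-uv for p,uv in zip(ps,uvs)]
def wproj(p,X,st):
    Rt=Ro.from_euler('xyz',st["eef_rot"]).as_matrix()
    T=np.asarray(p["T_tool_cam"]); tl=Rt.T@(np.asarray(X,float)-st["eef_pos"]); c=T[:3,:3].T@(tl-T[:3,3])
    th=np.arctan2(np.hypot(c[0],c[1]),c[2]); ph=np.arctan2(c[1],c[0]); m=p["mtx"]
    return np.array([m[0,2]+m[0,0]*th*np.cos(ph), m[1,2]+m[1,1]*th*np.sin(ph)])
E
python3 - <<'E'
from h import *
print(read_state())
for n in ("scene","top"):
    p=snapshot(n); save(p,n+"0.png"); print(n,"C",-p["R"].T@p["t"],p["mtx"][0,0])
    for k in ("sleeve","shoulder","machine","oil_bottle","stone","knife","spigot_tip","pin_middle"):
        try: print(k,[(np.round(d["box"]).tolist(),round(d["confidence"],2)) for d in spot_in(p,k)][:4])
        except Exception as e: print(k,e)
a=cv2.imread("pics/scene0.png");b=cv2.imread("pics/top0.png")
E
```

```text
pics
{'clock': 0.0, 'joint_pos': array([ 1.14517403e+00,  2.59352562e-01,  1.53605936e+00, -7.92468436e-06,
        1.34798040e+00, -2.02782521e-01]), 'joint_velocities': array([ 0.00126752,  0.00177102,  0.00060716, -0.00077589,  0.00011078,
       -0.00033731]), 'effort': array([-3.99888404e-04, -4.37318194e+01, -2.84004557e+01,  7.18721864e-02,
        4.15190379e-02, -1.61045350e-04]), 'eef_pos': array([0.12129667, 0.53591333, 0.21782207]), 'eef_rot': array([-3.14123777e+00,  1.76435752e-03,  1.34795862e+00]), 'force': array([-0.18098864,  1.18463061, -0.23679513]), 'moment': array([ 0.06573905, -0.02523867, -0.01233716]), 'width': 0.09287942000871538}
scene C [1.01826372 0.39841022 0.55265454] 373.34390693482163
sleeve [([213.0, 190.0, 235.0, 226.0], 0.78), ([255.0, 201.0, 274.0, 232.0], 0.74), ([245.0, 180.0, 263.0, 210.0], 0.7)]
shoulder [([350.0, 266.0, 382.0, 289.0], 0.68)]
machine [([286.0, 244.0, 527.0, 400.0], 0.64), ([348.0, 265.0, 383.0, 288.0], 0.44)]
oil_bottle [([299.0, 200.0, 319.0, 244.0], 0.77)]
stone [([209.0, 227.0, 247.0, 260.0], 0.92), ([406.0, 225.0, 438.0, 279.0], 0.33)]
knife [([408.0, 224.0, 440.0, 279.0], 0.97)]
spigot_tip [([349.0, 264.0, 384.0, 288.0], 0.69)]
pin_middle [([349.0, 270.0, 380.0, 288.0], 0.57)]
top C [ 0.26661767 -0.05161999  1.20103416] 463.48010506242383
sleeve [([411.0, 186.0, 434.0, 206.0], 0.86), ([403.0, 216.0, 427.0, 237.0], 0.66), ([369.0, 192.0, 390.0, 215.0], 0.62)]
shoulder [([242.0, 141.0, 263.0, 164.0], 0.68)]
machine [([145.0, 70.0, 291.0, 203.0], 0.78)]
oil_bottle [([326.0, 201.0, 345.0, 226.0], 0.77)]
stone []
knife [([228.0, 215.0, 240.0, 298.0], 0.84)]
spigot_tip [([243.0, 139.0, 263.0, 164.0], 0.66)]
pin_middle [([244.0, 137.0, 267.0, 164.0], 0.74)]
```

```bash
python3 - <<'E'
from h import *
a=cv2.imread("pics/scene0.png")[160:400,190:530];b=cv2.imread("pics/top0.png")[60:320,130:450]
a=cv2.resize(a,(790,300*340//340*1),interpolation=cv2.INTER_CUBIC) if 0 else cv2.resize(a,None,fx=1.17,fy=1.17,interpolation=cv2.INTER_CUBIC)
b=cv2.resize(b,None,fx=1.2,fy=1.2,interpolation=cv2.INTER_CUBIC)
H=max(a.shape[0],b.shape[0]); 
im=np.zeros((H,a.shape[1]+b.shape[1],3),np.uint8); im[:a.shape[0],:a.shape[1]]=a; im[:b.shape[0],a.shape[1]:]=b
cv2.imwrite("pics/both.png",im);print(im.shape)
p=snapshot("top");q=snapshot("scene")
for uv in [(422.5,196),(415,226.5),(379.5,203.5)]:
    X=onplane(p,uv,.06); print(X,"scene",proj(q,X),"mean colour")
print(tri([p,q],[(252.5,152.5),(366,277)]))
save(q,"z1.png",(200,170,400,300),4)
E
```

```text
(312, 782, 3)
[ 0.53859591 -0.28113272  0.06      ] scene [225.41720918 198.49822151] mean colour
[ 0.45890878 -0.27007497  0.06      ] scene [252.12627275 187.84551496] mean colour
[ 0.50434282 -0.17614385  0.06      ] scene [264.61909359 207.41936668] mean colour
(array([0.58104625, 0.15781013, 0.09044032]), [array([-0.96767932,  0.3562555 ]), array([-1.45320884, -0.15305215])])
```

View pics/both.png

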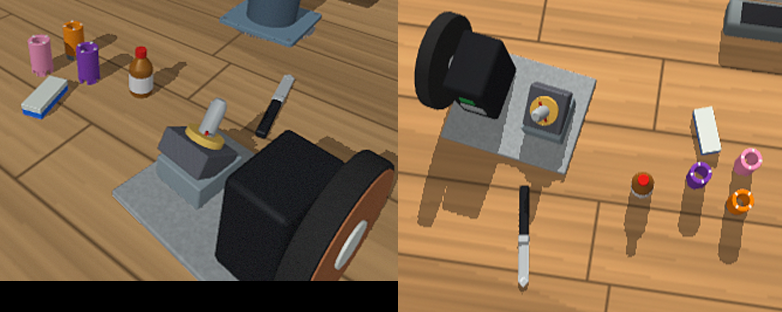

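View pics/z1.png

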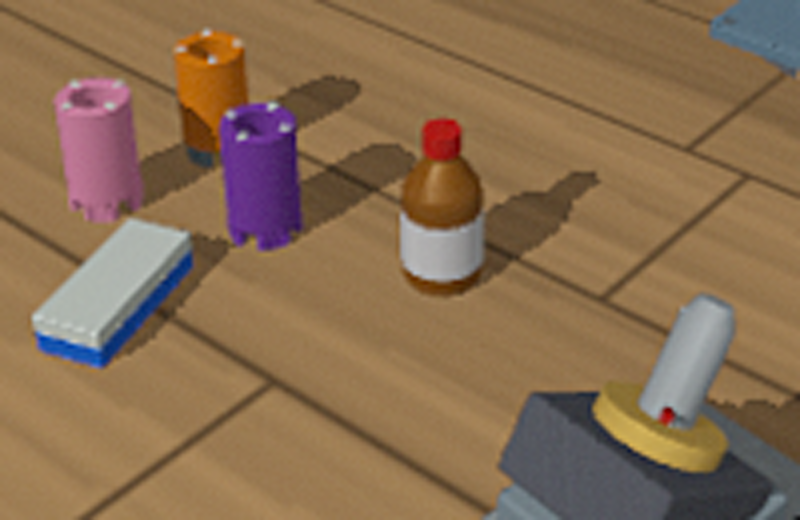

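The three tube candidates in the scene view are:
- **Pink:** (223,207)
- **Orange:** (252,195). It matches the description: orange body, grey foot and white rim marks. It stands at about (0.459, -0.270).
- **Purple:** (265,216)

The enlarged crop confirms the orange one is the sleeve. The spigot tip is at about (377,245) and the red pin at about (367,274). I'll move first towards a viewpoint over the spigot.

>>> jog_arm --moves '[[[-0.3, 0.5, -0.8], [0, 0, 0], 1], [[-0.5, 0.7, -0.5], [0, 0, 0], 1], [[-0.5, 0.75, -0.4], [0, 0, 0], 1], [[-0.5, 0.75, -0.4], [0, 0, 0], 1], [[-0.5, 0.75, -0.4], [0, 0, 0], 1]]'

```text
clock: 1.5
eef_pos: [0.2638, 0.3846, 0.3436]
eef_rot: [-3.139, 0.006, 1.358]
force: [1.2, 0.7, 0.2]
width: 0.0934
```

>>> jog_arm --moves '[[[-0.5, 0.75, -0.3], [0, 0, 0], 1], [[-0.5, 0.75, -0.3], [0, 0, 0], 1], [[-0.5, 0.75, -0.2], [0, 0, 0], 1], [[-0.5, 0.75, -0.2], [0, 0, 0], 1], [[0, 0, 0], [0, 0, 0], 1]]'

```text
clock: 2.0
eef_pos: [0.3973, 0.2462, 0.3999]
eef_rot: [3.136, 0.002, 1.353]
force: [-0.1, -0.1, 0.1]
width: 0.0928
```

```bash
python3 - <<'E'
from h import *
s=read_state(); print(s["clock"],s["eef_pos"],s["eef_rot"],s["joint_pos"])
p=snapshot("wrist"); print(np.round(p["T_tool_cam"],3),p["mtx"])
for k in ("shoulder","spigot_tip","pin_middle"): print(k,[(np.round(d["box"]).tolist(),round(d["confidence"],2)) for d in spot_in(p,k)][:2])
print(wproj(p,[.58,.158,.1],s))
save(p,"w1.png",None,1.25)
E
```

```text
2.0 [0.39731787 0.24615622 0.39992707] [3.13610548e+00 2.23580512e-03 1.35296525e+00] [ 0.31914591  0.04340702  1.36097461 -0.00479141  1.73363795 -1.03461072]
[[ 1.    -0.001  0.001  0.001]
 [ 0.     0.953  0.303 -0.084]
 [-0.001 -0.303  0.953 -0.166]
 [ 0.     0.     0.     1.   ]] [[309.70691629   0.         323.77423064]
 [  0.         309.70691629 199.87885714]
 [  0.           0.           1.        ]]
shoulder [([279.0, 255.0, 313.0, 286.0], 0.85)]
spigot_tip [([282.0, 256.0, 316.0, 289.0], 0.66)]
pin_middle [([283.0, 254.0, 315.0, 284.0], 0.58)]
[296.71234824 271.50334044]
```

View pics/w1.png

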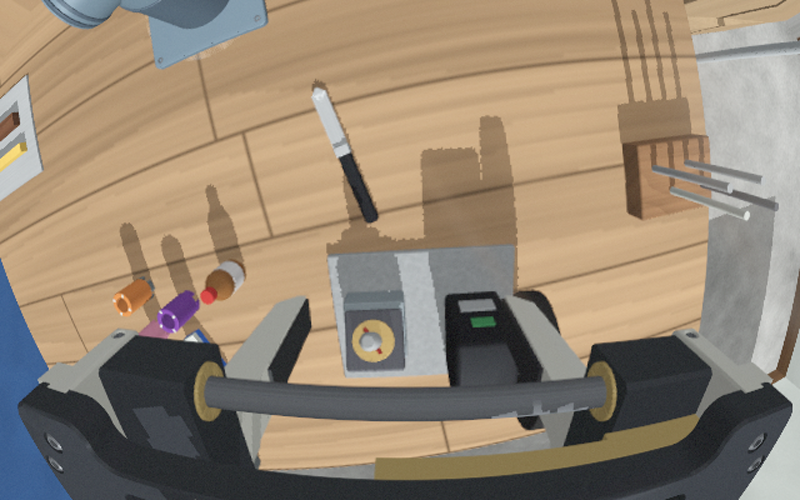

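The wrist view looks nearly straight down the spigot axis. The spigot is at about (297,272) in raw pixels, with red pin ends on both sides. I'll go a bit closer and measure from there.

>>> jog_arm --moves '[[[-0.08, 0.35, 0.7], [0, 0, 0], 1], [[-0.08, 0.35, 0.7], [0, 0, 0], 1], [[-0.08, 0.35, 0.6], [0, 0, 0], 1], [[0, 0, 0], [0, 0, 0], 1]]'

```text
clock: 2.6
eef_pos: [0.4384, 0.2335, 0.297]
eef_rot: [3.138, -0.002, 1.372]
force: [0.2, 0.8, -0.5]
width: 0.0932
```

```bash
cat > fit.py <<'E'
from h import *
from scipy.optimize import least_squares
s=read_state(); p=snapshot("wrist"); t=snapshot("top"); q=snapshot("scene")
print(s["clock"],s["eef_pos"],s["eef_rot"])
u,v=wproj(p,[.57,.16,.12],s).astype(int); c=(u-50,v-50,u+50,v+50); save(p,"w2.png",c,6)
def blobs(pic,c,f,mn):
    im=cv2.cvtColor(pic["color"],cv2.COLOR_RGB2HSV).astype(int); m=f(im[...,0],im[...,1],im[...,2]).astype(np.uint8)
    k=np.zeros_like(m);k[c[1]:c[3],c[0]:c[2]]=1;m*=k
    n,l,st,ce=cv2.connectedComponentsWithStats(m); return [(ce[i].round(1).tolist(),int(st[i,4]),m,l==i) for i in range(1,n) if st[i,4]>=mn]
red=lambda h,S,V:((h<7)|(h>172))&(S>130)&(V>60)
brass=lambda h,S,V:(h>18)&(h<32)&(S>110)&(V>80)
for n,pic,cc in (("w",p,c),("t",t,(235,130,275,170)),("q",q,(340,240,395,300))):
    print(n,"red",[b[:2] for b in blobs(pic,cc,red,2)],"brass",[b[:2] for b in blobs(pic,cc,brass,20)])
E
python3 fit.py
```

```text
2.6 [0.43843953 0.23354807 0.29695892] [ 3.13831896e+00 -1.77465737e-03  1.37242700e+00]
w red [([283.9, 273.6], 15), ([297.0, 295.0], 15)] brass [([286.3, 270.6], 22)]
t red [([248.0, 146.0], 5), ([252.5, 159.5], 4)] brass [([253.5, 150.3], 282)]
q red [([366.2, 273.4], 8)] brass [([363.9, 277.4], 375)]
```

View pics/w2.png

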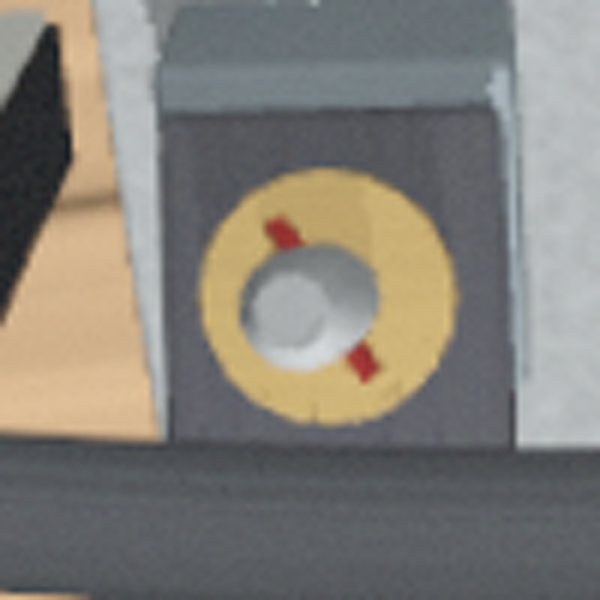

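In the crop the brass disc is centred at about (328,296), the spigot's end face at about (290,312), and the pin ends at (275,225) and (370,372). Now I'll fit the pose.

```bash
cat > fit2.py <<'E'
from h import *
from scipy.optimize import least_squares
s=dict(eef_pos=np.array([0.43843953,0.23354807,0.29695892]),eef_rot=[3.13831896,-1.77465737e-03,1.37242700])
p=snapshot("wrist");t=snapshot("top");q=snapshot("scene")
u,v=wproj(p,[.57,.16,.12],s).astype(int)
o=lambda x,y:np.array([u-50+(x+.5)/6-.5,v-50+(y+.5)/6-.5])
D=[o(199,296),o(458,300),o(328,167),o(325,426)]
def model(P):
    x,y,ps,a=P[:4]; ex=Ro.from_euler('zyx',[ps,-np.pi/6,0]).as_matrix()
    return np.array([x,y,.1]),ex
def f(P):
    c,E=model(P); r=[]
    th=np.linspace(0,2*np.pi,120); ring=[wproj(p,c+E@[.03*np.cos(w),.03*np.sin(w),0],s) for w in th]; ring=np.array(ring)
    r+=[ring[:,0].min()-D[0][0],ring[:,0].max()-D[1][0],ring[:,1].min()-D[2][1],ring[:,1].max()-D[3][1]]
    r+=list(wproj(p,c+E@[0,0,.056],s)-o(290,312))
    a=P[3]; d=np.array([np.cos(a),np.sin(a),0])
    e=[wproj(p,c+E@(k*.0215*d+[0,0,.006]),s) for k in(1,-1)]; m=[o(276,222),o(370,376)]
    if np.linalg.norm(e[0]-m[0])>np.linalg.norm(e[1]-m[0]): e=e[::-1]
    r+=list(.7*(e[0]-m[0]))+list(.7*(e[1]-m[1])); return np.array(r)
best=min((least_squares(f,[.58,.16,-.3,a]) for a in (0,.8,1.6,2.4)),key=lambda r:r.cost)
P=best.x; print("x y yaw pin",P,np.degrees(P[2:]),"cost",best.cost,np.round(best.fun,2))
c,E=model(P); print("axis",E[:,2],"tip",c+.056*E[:,2])
for n,pic in(("top",t),("scene",q)):
    print(n,"c",proj(pic,c),"tip",proj(pic,c+.056*E[:,2]),[proj(pic,c+E@np.array([k*.0175*np.cos(P[3]),k*.0175*np.sin(P[3]),.005])).round(1) for k in(1,-1)])
E
python3 fit2.py
```

```text
x y yaw pin [ 0.5818398   0.16115108 -2.00198044  5.52902566] [-114.70503014  316.78983504] cost 3.726500496749125 [ 1.34  0.37  0.22 -0.45 -2.09  0.33  0.3  -0.43  0.68  0.21]
axis [-5.00000000e-01  5.55111512e-17  8.66025404e-01] tip [0.5538398  0.16115108 0.14849742]
top c [249.71777706 151.22964871] tip [244.78969487 156.38191773] [array([251.4, 158.4]), array([247.1, 144.9])]
scene c [366.32945137 273.88258469] tip [377.3086048  244.30304771] [array([368.1, 268.9]), array([366.5, 273.8])]
```

```bash
sed -i "s/'zyx'/'ZYX'/" fit2.py; python3 fit2.py
```

```text
x y yaw pin [ 0.58174972  0.15996496 -0.13641127  0.49872632] [-7.8157901  28.57491328] cost 0.36420493330450265 [ 0.19 -0.33  0.3  -0.37  0.02  0.14 -0.11 -0.42  0.29  0.24]
axis [-0.4953552  0.0679943  0.8660254] tip [0.55400983 0.16377264 0.14849742]
top c [250.1847897  151.32891447] tip [243.70595964 156.16315342] [array([247.6, 144.9]), array([251.7, 158.5])]
scene c [365.7843558  273.55476255] tip [378.56417633 244.95926987] [array([365.9, 273.8]), array([367.8, 268.4])]
```

```bash
cat > chk.py <<'E'
from h import *
t=snapshot("top");q=snapshot("scene")
for y in (-8,-11,-14,-17):
    R=Ro.from_euler('z',y,degrees=True).as_matrix(); o=np.array([.5817,.16,0])
    print(y,[proj(t,o+R@np.array(c)).round(0).tolist() for c in((-.1,-.07,.014),(.13,-.07,.014),(.13,.1,.014))],[proj(q,o+R@np.array(c)).round(0).tolist() for c in((-.1,-.07,.014),(.13,-.07,.014))])
save(t,"t2.png",(220,110,320,220),6)
# sleeve orange blob and marks
hsv=cv2.cvtColor(t["color"],cv2.COLOR_RGB2HSV)
c=(385,200,445,250); save(t,"t3.png",c,8)
a=cv2.resize(cv2.imread("pics/t2.png"),(400,440));b=cv2.resize(cv2.imread("pics/t3.png"),(400,333)); im=np.zeros((440,800,3),np.uint8); im[:,:400]=a; im[:333,400:]=b; cv2.imwrite("pics/t23.png",im)
E
python3 chk.py
```

```text
-8 [[269.0, 204.0], [294.0, 123.0], [234.0, 107.0]] [[368.0, 265.0], [284.0, 324.0]]
-11 [[266.0, 204.0], [296.0, 125.0], [237.0, 106.0]] [[371.0, 266.0], [284.0, 320.0]]
-14 [[264.0, 205.0], [298.0, 127.0], [240.0, 105.0]] [[374.0, 266.0], [283.0, 317.0]]
-17 [[262.0, 206.0], [300.0, 129.0], [243.0, 104.0]] [[377.0, 267.0], [283.0, 314.0]]
```

View pics/t23.png

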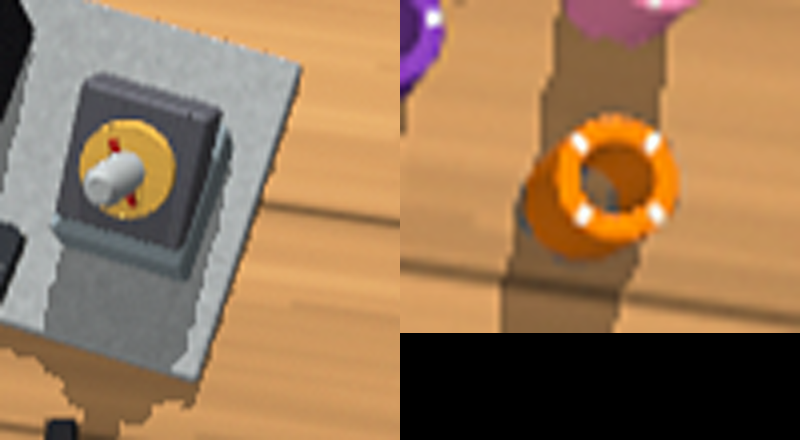

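The tray edge from (269,205) to (295,126.5) in the top view confirms a machine yaw of about -8°. The orange rim is centred at (417.7,226.7) with its marks on the image diagonals. Next I'll compute the sleeve position and slot angle.

```bash
python3 - <<'E'
from h import *
t=snapshot("top");q=snapshot("scene")
px=lambda x,y:(385+(x-400+.5)/6.667-.5,200+(y+.5)/6.667-.5)
M=[onplane(t,px(*m),.08) for m in((580,143),(653,141),(657,214),(583,215))]
c=np.mean(M,0);print("centre",c,[np.linalg.norm(m-c).round(4) for m in M],[round(np.degrees(np.arctan2(*(m-c)[1::-1])),1) for m in M])
print("scene check (expect rim ~252,183)",proj(q,c))
print(read_state()["eef_pos"])
E
```

```text
centre [ 0.45682118 -0.27178287  0.08      ] [np.float64(0.0187), np.float64(0.0192), np.float64(0.0189), np.float64(0.0191)] [np.float64(54.1), np.float64(-36.1), np.float64(-126.1), np.float64(143.3)]
scene check (expect rim ~252,183) [251.66785521 180.70308689]
[0.44057339 0.23338186 0.30167905]
```

>>> jog_arm --moves '[[[-0.8, 0.2, 0.2], [0, 0, 0], 1], [[-0.95, 0.2, 0], [0, 0, 0], 1], [[-0.95, 0.2, 0], [0, 0, 0], 1], [[-0.95, 0.2, 0], [0, 0, 0], 1], [[-0.95, 0.2, 0], [0, 0, 0], 1]]'

```text
clock: 3.75
eef_pos: [0.4448, -0.0034, 0.2903]
eef_rot: [3.129, -0.009, 1.383]
force: [1.2, -0.3, -0.4]
width: 0.093
```

>>> jog_arm --moves '[[[-0.95, 0.2, 0.2], [0, 0, -1], 1], [[-0.95, 0.1, 0.3], [0, 0, -1], 1], [[-0.95, 0.0, 0.3], [0, 0, -1], 1], [[-0.9, -0.1, 0.3], [0, 0, -1], 1], [[-0.8, -0.2, 0.3], [0, 0, -1], 1]]'

```text
clock: 4.25
eef_pos: [0.4561, -0.2376, 0.2227]
eef_rot: [3.12, 0.007, 1.996]
force: [1.4, -0.2, 0.2]
width: 0.0929
```

```bash
cat > to.py <<'E'
import sys
from h import *
def to(x,y,z,yaw):
    s=read_state();R=Ro.from_euler('xyz',s["eef_rot"]).as_matrix();G=Ro.from_euler('xyz',[np.pi,0,yaw]).as_matrix()
    print(s["eef_pos"].round(4),s["eef_rot"].round(3),"tool shift/.05",(R.T@(np.array([x,y,z])-s["eef_pos"])/.05).round(2),"turn/.12",(Ro.from_matrix(R.T@G).as_rotvec()/.12).round(2),"q",s["joint_pos"].round(2),"w",s["width"].round(4),"F",s["force"].round(1))
to(*map(float,sys.argv[1:]))
E
python3 to.py .457 -.272 .2 2.077
```

```text
Traceback (most recent call last):
  File "to.py", line 6, in <module>
    to(*map(float,sys.argv[1:]))
    ~~^^^^^^^^^^^^^^^^^^^^^^^^^^
  File "to.py", line 5, in to
    print(s["eef_pos"].round(4),s["eef_rot"].round(3),"tool shift/.05",(R.T@(np.array([x,y,z])-s["eef_pos"])/.05).round(2),"turn/.12",(Ro.from_matrix(R.T@G).as_rotvec()/.12).round(2),"q",s["joint_pos"].round(2),"w",s["width"].round(4),"F",s["force"].round(1))
                                                                                                                                                                                                                       ^^^^^^^^^^^^^^^^
AttributeError: 'float' object has no attribute 'round'
```

```bash
sed -i 's/s\["width"\].round(4)/round(float(s["width"]),4)/' to.py; cat > wm.py <<'E'
from h import *
from scipy.optimize import least_squares
s=read_state();p=snapshot("wrist")
u,v=wproj(p,[.457,-.272,.08],s).astype(int);c=(max(u-60,0),max(v-50,0),min(u+60,640),min(v+50,400));print(u,v,c)
hsv=cv2.cvtColor(p["color"],cv2.COLOR_RGB2HSV).astype(int);h,S,V=hsv[...,0],hsv[...,1],hsv[...,2]
m=((V>150)&(S<60)).astype(np.uint8);k=np.zeros_like(m);k[c[1]:c[3],c[0]:c[2]]=1;n,l,st,ce=cv2.connectedComponentsWithStats(m*k)
for i in range(1,n):
    if st[i,4]>3: print("white",ce[i].round(1),st[i,4])
for a in (54,-36,-126,144): print("pred",wproj(p,np.array([.4568,-.2718,.08])+.019*np.array([np.cos(np.radians(a)),np.sin(np.radians(a)),0]),s).round(1))
save(p,"w3.png",c,6)
E
python3 wm.py; python3 to.py .457 -.272 .2 2.077
```

```text
293 170 (np.int64(233), np.int64(120), np.int64(353), np.int64(220))
white [284.5 158. ] 24
white [310. 165.] 23
white [278.2 182.5] 27
white [303.2 189.5] 23
pred [303.1 186.2]
pred [278.1 179.6]
pred [284.  154.9]
pred [309.7 161.6]
[ 0.4556 -0.2432  0.2198] [3.124 0.008 2.002] tool shift/.05 [-0.53 -0.22  0.4 ] turn/.12 [ 0.14  0.07 -0.62] q [-0.72  0.19  1.63  0.01  1.31 -2.72] w 0.0927 F [ 1.2 -5.4 -0.5]
```

View pics/w3.png

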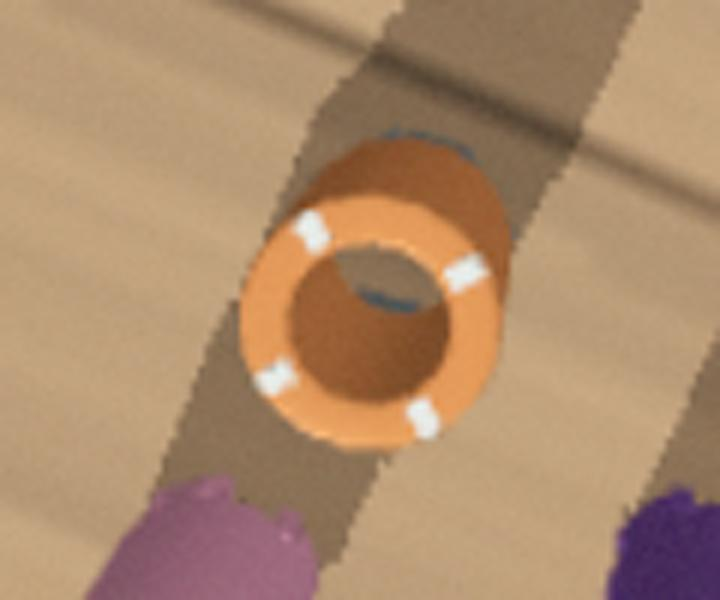

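The wrist view shows the orange sleeve with its marks at (284,158), (310,165), (278,182) and (303,189). That is about 2.5 mm from the top-view estimate, so I'll use (0.459, -0.2705).

>>> jog_arm --moves '[[[-0.5, -0.15, 0.6], [0.14, 0.07, -0.6], 1], [[0, 0, 0.8], [0, 0, 0], 1], [[0, 0, 0.3], [0, 0, 0], 1], [[0, 0, 0], [0, 0, 0], 1], [[0, 0, 0], [0, 0, 0], 1]]'

```text
clock: 4.8
eef_pos: [0.4593, -0.2746, 0.1316]
eef_rot: [-3.141, -0.0, 2.068]
force: [-0.6, 0.5, -0.3]
width: 0.0928
```

```bash
python3 to.py .459 -.2705 .045 2.077; sed -i 's/\[.4568,-.2718,.08\]/[.459,-.2705,.08]/' wm.py; python3 wm.py
```

```text
[ 0.4593 -0.2746  0.1316] [-3.141 -0.     2.068] tool shift/.05 [0.08 0.03 1.73] turn/.12 [-0.   -0.   -0.08] q [-0.75  0.31  1.69 -0.    1.14 -2.82] w 0.0928 F [-0.6  0.5 -0.3]
328 216 (np.int64(268), np.int64(166), np.int64(388), np.int64(266))
white [317.6 199.1] 48
white [351.4 210.9] 42
white [306.  230.7] 42
white [338.5 241.5] 42
pred [339.  240.6]
pred [306. 230.]
pred [317.5 198.3]
pred [351.6 209.7]
```

>>> jog_arm --moves '[[[0.09, 0.05, 0.4], [0, 0, 0], 1], [[0, 0, 0.5], [0, 0, 0], 1], [[0, 0, 0.5], [0, 0, 0], 1], [[0, 0, 0.3], [0, 0, 0], 1], [[0, 0, 0], [0, 0, 0], 1]]'

```text
clock: 5.35
eef_pos: [0.4656, -0.2723, 0.0537]
eef_rot: [3.136, 0.017, 2.07]
force: [0.2, 0.3, -0.1]
width: 0.0931
```

>>> jog_arm --force 35 --moves '[[[0, 0, 0], [0, 0, 0], -1], [[0, 0, 0], [0, 0, 0], -1], [[0, 0, 0], [0, 0, 0], -1], [[0, 0, 0], [0, 0, 0], -1], [[0, 0, 0], [0, 0, 0], -1]]'

```text
clock: 5.85
eef_pos: [0.4688, -0.2742, 0.0597]
eef_rot: [3.132, 0.026, 2.07]
force: [-0.9, 1.1, 0.7]
width: 0.0577
```

>>> jog_arm --moves '[[[0, 0, 0], [0, 0, 0], -1], [[0, 0, 0], [0, 0, 0], -1], [[0, 0, -0.4], [0, 0, 0], -1], [[0, 0, -0.8], [0, 0, 0], -1], [[0, 0, -0.9], [0, 0, 0], -1]]'

```text
clock: 6.35
eef_pos: [0.4625, -0.2689, 0.1601]
eef_rot: [3.138, 0.01, 2.07]
force: [-0.2, -1.0, -1.9]
width: 0.0458
```

```bash
python3 to.py .459 -.2705 .25 2.077
```

```text
[ 0.4625 -0.2689  0.1601] [3.138 0.01  2.07 ] tool shift/.05 [-0.01 -0.07 -1.8 ] turn/.12 [ 0.03  0.08 -0.06] q [-0.74  0.27  1.67  0.    1.19 -2.81] w 0.0458 F [-0.2 -1.  -1.9]
```

The TCP drifted during the idle rows, so the grip may be off centre. I'll check it with the wrist camera.

```bash
cat > wh.py <<'E'
from h import *
# rim centre/axis of the held sleeve in tool frame from white marks (square of half-diagonal .019)
from scipy.optimize import least_squares
def tproj(p,X):
    return wproj(p,X,dict(eef_pos=np.zeros(3),eef_rot=[0,0,0]))
def marks(p,c=(240,160,420,290)):
    hsv=cv2.cvtColor(p["color"],cv2.COLOR_RGB2HSV).astype(int);S,V=hsv[...,1],hsv[...,2]
    m=((V>150)&(S<70)).astype(np.uint8);k=np.zeros_like(m);k[c[1]:c[3],c[0]:c[2]]=1
    n,l,st,ce=cv2.connectedComponentsWithStats(m*k);return [(ce[i],int(st[i,4])) for i in range(1,n) if 8<st[i,4]<400]
if __name__=="__main__":
    s=read_state();p=snapshot("wrist");M=marks(p)
    for c,a in M: print("white",c.round(1),a)
    print("tool-frame pred for centred grasp, z -.035:",tproj(p,[0,0,-.035]).round(1))
    save(p,"w4.png",(220,120,440,290),3.6)
E
python3 wh.py
```

```text
white [304.9 227.2] 94
white [353.5 246.7] 96
white [289.3 268.2] 75
white [288.1 283.7] 110
white [361.4 281.5] 16
white [334.3 285.4] 68
tool-frame pred for centred grasp, z -.035: [323.5 280.4]
```

View pics/w4.png

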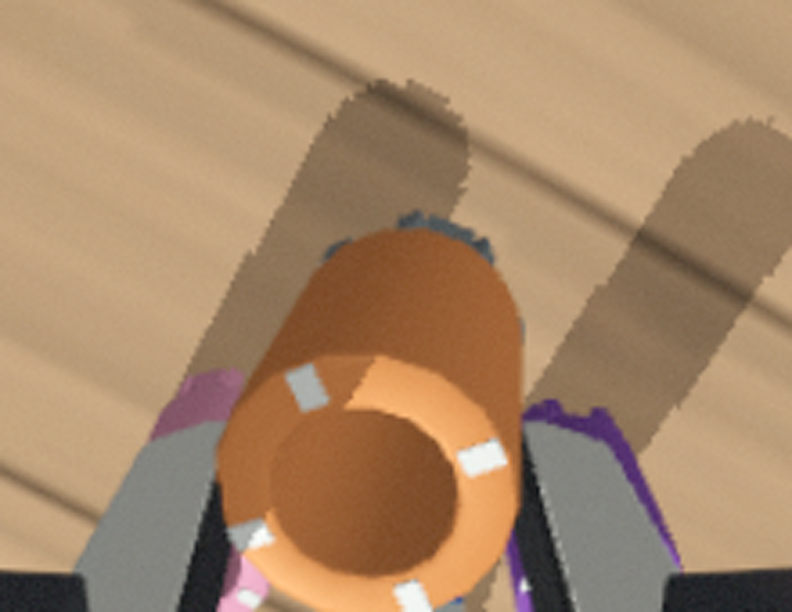

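```bash
cat > wf.py <<'E'
from wh import *
def fitp(p,uv,rm=.0185):
    # sleeve frame in tool: R=Rx(pi)-like base; params centre(3), tilt about tool x, tilt about y, spin
    def pts(P): 
        R=Ro.from_euler('xyz',[P[3],P[4],P[5]]).as_matrix()
        return [np.array(P[:3])+R@np.array([rm*np.cos(k*np.pi/2),rm*np.sin(k*np.pi/2),0]) for k in range(4)]
    def f(P):
        pr=np.array([tproj(p,X) for X in pts(P)])
        return np.r_[np.array([ (pr[np.argmin(np.linalg.norm(pr-m,axis=1))]-m) for m in uv]).ravel(), (P[4])*50,P[0]*2000 ]
    b=min((least_squares(f,[0,-.005,z,t,0,a]) for a in(.0,.4,.8,1.2) for z in(-.04,-.03) for t in(-.2,.1)),key=lambda r:r.cost)
    P=b.x;P[5]=P[5]%(np.pi/2);return P,b.cost
if __name__=="__main__":
    import sys
    s=read_state();p=snapshot("wrist");M=marks(p)
    A=np.array([m[0] for m in M]);print(A.round(0).tolist())
    import itertools
    best=None
    for q in itertools.combinations(range(len(A)),4):
        P,c=fitp(p,A[list(q)])
        if best is None or c<best[1]: best=(P,c,q)
    print("centre mm",(best[0][:3]*1000).round(1),"tiltx,tilty,spin deg",np.degrees(best[0][3:]).round(1),"cost",best[1],best[2]); print(s["eef_pos"].round(4),s["eef_rot"].round(3))
E
python3 wf.py
```

```text
[[305.0, 227.0], [353.0, 247.0], [289.0, 268.0], [288.0, 284.0], [340.0, 286.0]]
centre mm [ -0.8 -10.2 -30.5] tiltx,tilty,spin deg [12.4  0.4 62.6] cost 7.422050767015745 (0, 1, 2, 4)
[ 0.4658 -0.2717  0.1685] [3.134 0.022 2.07 ]
```

```bash
sed -i 's/420,290)/420,310)/; s/V>150)&(S<70)/V>125)\&(S<75)/; s/8<st/25<st/' wh.py; python3 wf.py
```

```text
[[305.0, 227.0], [354.0, 247.0], [410.0, 263.0], [289.0, 268.0], [288.0, 285.0]]
centre mm [ -1.2  -8.8 -31.8] tiltx,tilty,spin deg [-22.4  -0.   62.4] cost 72.6178735036153 (0, 1, 3, 4)
[ 0.4663 -0.2723  0.1662] [3.133 0.024 2.07 ]
```

```bash
python3 - <<'E'
from wf import *
p=snapshot("wrist")
for d in (0,1.5):
    P,c=fitp(p,np.array([(304.9,227.2),(353.5,246.7),(289.3,268.2),(335.5,288+d)]))
    print((P[:3]*1000).round(1),np.degrees(P[3:]).round(1),c)
print(read_state()["eef_pos"])
E
```

```text
[ -1.2  -8.7 -28.2] [ 8.4  0.8 65.5] 6.047177418223978
[ -1.2  -6.1 -23.5] [-9.9  0.8 66.3] 8.581380245968578
[ 0.46399949 -0.27023304  0.16128163]
```

>>> jog_arm --moves '[[[0, 0, 0], [0, 0, 0], -1]]'

```text
clock: 6.65
eef_pos: [0.4632, -0.2696, 0.1598]
eef_rot: [3.137, 0.014, 2.07]
force: [0.2, 0.2, -0.8]
width: 0.0459
```

>>> jog_arm --moves '[[[0, 0, 0], [0, 0, 0], -1]]'

```text
clock: 6.75
eef_pos: [0.4625, -0.269, 0.1583]
eef_rot: [3.138, 0.011, 2.07]
force: [-0.1, -0.7, -1.2]
width: 0.0456
```

>>> jog_arm --moves '[[[0, 0, 0], [0, -0.1, 0], -1]]'

```text
clock: 6.85
eef_pos: [0.4619, -0.2687, 0.1568]
eef_rot: [3.138, 0.021, 2.07]
force: [-0.6, 0.5, -0.6]
width: 0.0456
```

>>> jog_arm --moves '[[[0, 0, 0.35], [0, 0.17, 0], -1], [[0, 0, 0.5], [0, 0, 0], -1], [[0, 0, 0.4], [0, 0, 0], -1], [[0, 0, 0.25], [0, 0, 0], -1], [[0, 0, 0.1], [0, 0, 0], -1]]'

```text
clock: 7.35
eef_pos: [0.4606, -0.2672, 0.0707]
eef_rot: [3.14, -0.003, 2.07]
force: [-0.1, 0.5, -0.7]
width: 0.0462
```

>>> jog_arm --moves '[[[0, 0, 0.05], [0, 0, 0], -1], [[0, 0, 0.05], [0, 0, 0], -1], [[0, 0, 0.05], [0, 0, 0], -1]]'

```text
clock: 7.65
eef_pos: [0.4603, -0.2667, 0.0621]
eef_rot: [3.141, -0.004, 2.07]
force: [-0.3, -0.2, -0.7]
width: 0.0461
```

```bash
python3 to.py .459 -.2705 .045 2.07
```

```text
[ 0.4603 -0.2667  0.0621] [ 3.141 -0.004  2.07 ] tool shift/.05 [-0.06 -0.06  0.34] turn/.12 [ 0.   -0.03  0.  ] q [-0.74  0.39  1.78  0.    0.98 -2.81] w 0.0461 F [-0.3 -0.2 -0.7]
```

Still no contact, so I'll go down in small steps until force shows.

>>> jog_arm --moves '[[[0, 0, 0.05], [0, 0, 0], -1], [[0, 0, 0.04], [0, 0, 0], -1]]'

```text
clock: 7.85
eef_pos: [0.4614, -0.2668, 0.0597]
eef_rot: [3.139, -0.002, 2.07]
force: [-2.3, 7.4, 20.8]
width: 0.0458
```

>>> jog_arm --moves '[[[0, 0, 0.04], [0, 0, 0], -1], [[0, 0, 0.04], [0, 0, 0], -1]]'

```text
clock: 8.05
eef_pos: [0.4626, -0.266, 0.0597]
eef_rot: [3.137, -0.0, 2.07]
force: [-3.9, 4.4, 12.9]
width: 0.0462
```

>>> jog_arm --moves '[[[0, 0, 0], [0, 0, 0], 1], [[0, 0, 0], [0, 0, 0], 1], [[0, 0, 0], [0, 0, 0], 1], [[0, 0, 0], [0, 0, 0], 1], [[0, 0, 0], [0, 0, 0], 1]]'

```text
clock: 8.55
eef_pos: [0.4639, -0.2671, 0.0618]
eef_rot: [3.135, 0.004, 2.07]
force: [0.2, 0.2, 0.4]
width: 0.0812
```

```bash
cat > wz.py <<'E'
from wh import *
s=read_state();p=snapshot("wrist");c=(230,190,400,330)
hsv=cv2.cvtColor(p["color"],cv2.COLOR_RGB2HSV);m=cv2.inRange(hsv,(5,90,60),(20,255,255));k=np.zeros_like(m);k[c[1]:c[3],c[0]:c[2]]=1
print(s["eef_pos"].round(4),s["eef_rot"].round(3),round(float(s["width"]),4))
save(p,"w5.png",c,4)
E
python3 wz.py
```

```text
[ 0.4639 -0.2671  0.0618] [3.135 0.004 2.07 ] 0.0812
```

View pics/w5.png

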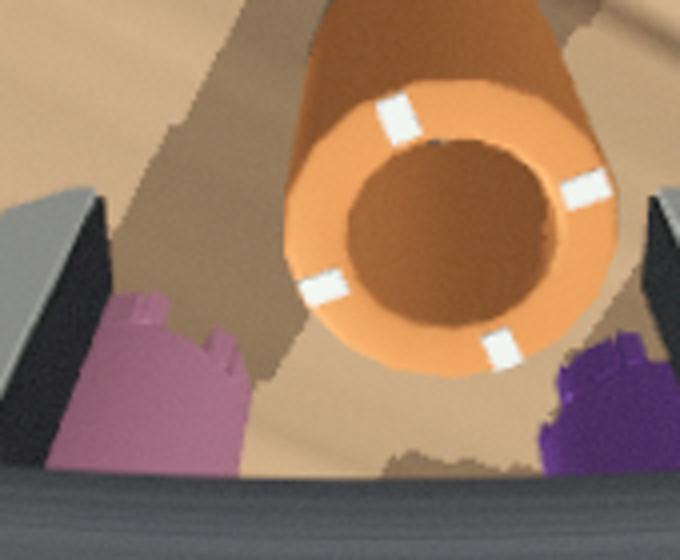

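```bash
cat > w6.py <<'E'
from wh import *
def solve(p,uv,z,rm=.0185):
    f=lambda P:np.r_[*[(lambda pr:pr[np.argmin(np.linalg.norm(pr-m,axis=1))]-m)(np.array([tproj(p,[P[0]+rm*np.cos(P[2]+k*np.pi/2),P[1]+rm*np.sin(P[2]+k*np.pi/2),z]) for k in range(4)])) for m in uv]]
    b=min((least_squares(f,[0,-.01,a]) for a in (0,.4,.8,1.2)),key=lambda r:r.cost); return b.x,b.cost
from scipy.optimize import least_squares
if __name__=="__main__":
    p=snapshot("wrist"); uv=np.array([(399,120),(586,188),(323,287),(502,350)])/4+[229.6,189.6]
    for z in(-.0182,-.024): x,c=solve(p,uv,z); print("tool xy mm",(x[:2]*1000).round(1),"spin",np.degrees(x[2])%90,c)
E
python3 w6.py; python3 to.py .459 -.2705 .045 2.07
```

```text
tool xy mm [10.3 -8.8] spin 67.19641198530105 0.8723368134322657
tool xy mm [  9.9 -11.6] spin 67.19745355725067 1.140568615847885
[ 0.4639 -0.2671  0.0618] [3.135 0.004 2.07 ] tool shift/.05 [-0.01 -0.12  0.34] turn/.12 [0.05 0.03 0.  ] q [-0.73  0.39  1.78  0.01  0.97 -2.81] w 0.089 F [0.9 0.3 0.8]
```

>>> jog_arm --moves '[[[0.1, -0.09, 0.1], [0.05, 0.03, 0], 1], [[0.11, -0.09, 0.1], [0, 0, 0], 1], [[0, 0, 0.1], [0, 0, 0], 1], [[0, 0, 0.03], [0, 0, 0], 1], [[0, 0, 0], [0, 0, 0], 1]]'

```text
clock: 9.15
eef_pos: [0.449, -0.2611, 0.0429]
eef_rot: [-3.141, -0.002, 2.07]
force: [0.3, 0.1, 0.4]
width: 0.0928
```

```bash
python3 wz.py;python3 - <<'E'
from w6 import *
p=snapshot("wrist");M=marks(p,(270,200,390,310)); s=read_state();z=-(.08-s["eef_pos"][2])
uv=np.array([m[0] for m in M]);print(uv.round(1).tolist(),[m[1] for m in M]);x,c=solve(p,uv,z);print((x[:2]*1000).round(1),np.degrees(x[2])%90,c,s["eef_pos"],s["eef_rot"])
E
```

```text
[ 0.449  -0.2611  0.0429] [-3.141e+00 -2.000e-03  2.070e+00] 0.0928
[[303.4, 253.6], [355.4, 271.9], [285.2, 296.5]] [114, 102, 97]
[-2.   1.3] 67.02867029091506 1.0540527778111821 [ 0.44928448 -0.26136715  0.04326774] [-3.14114207e+00 -1.03859888e-03  2.06982567e+00]
```

>>> jog_arm --force 40 --moves '[[[-0.04, 0.03, 0], [0, 0, 0], -1], [[0, 0, 0], [0, 0, 0], -1], [[0, 0, 0], [0, 0, 0], -1], [[0, 0, 0], [0, 0, 0], -1], [[0, 0, 0], [0, 0, 0], -1]]'

```text
clock: 9.75
eef_pos: [0.4527, -0.2632, 0.044]
eef_rot: [3.141, 0.001, 2.07]
force: [0.1, 0.2, 0.4]
width: 0.0573
```

>>> jog_arm --moves '[[[0, 0, 0], [0, 0, 0], -1], [[0, 0, 0], [0, 0, 0], -1]]'

```text
clock: 9.95
eef_pos: [0.4527, -0.2631, 0.044]
eef_rot: [3.141, 0.001, 2.07]
force: [0.5, 0.4, 0.2]
width: 0.0452
```

```bash
cat > mk.py <<'E'
from w6 import *
p=snapshot("wrist");s=read_state();z=-(.08-.0433)
M=[m for m in marks(p,(260,200,400,320)) if m[1]>50 and m[1]<200];uv=np.array([m[0] for m in M]);print(uv.round(1).tolist(),[m[1] for m in M])
x,c=solve(p,uv,z);print((x[:2]*1000).round(1),"spin",np.degrees(x[2])%90,c,s["eef_pos"].round(4),s["eef_rot"].round(3),s["width"],s["force"].round(1))
E
python3 mk.py
```

```text
[[307.9, 248.6], [359.5, 267.4], [288.6, 291.7], [337.0, 306.4]] [113, 108, 98, 56]
[-0.1 -1.4] spin 67.56425934950317 0.8387156222893744 [ 0.4526 -0.2631  0.044 ] [3.141e+00 1.000e-03 2.070e+00] 0.04519117931680193 [0.2 0.2 0.5]
```

Good grasp this time: centred to about 1.4 mm, width 45 mm, slots at 67.5° in the tool frame. Now I'll lift and plan the transfer.

>>> jog_arm --moves '[[[0, 0, -0.2], [0, 0, 0], -1], [[0, 0, -0.5], [0, 0, 0], -1], [[0, 0, -0.8], [0, 0, 0], -1], [[0, 0, -0.9], [0, 0, 0], -1], [[0, 0, -0.9], [0, 0, 0], -1]]'

```text
clock: 10.5
eef_pos: [0.4484, -0.2595, 0.2089]
eef_rot: [-3.136, -0.016, 2.07]
force: [0.2, -0.0, -1.1]
width: 0.045
```

```bash
cat > g.py <<'E'
import sys
from h import *
C=np.array([.5817,.160,.1]);E=Ro.from_euler('ZYX',[-.1364,-np.pi/6,0]).as_matrix();a=E[:,2];PIN=28.6
def goal(d,spin=67.5,off=(0,-.0014,0),h=.044,extra=0):
    best=None
    for k in range(4):
        # tool x at angle phi in shoulder frame; slot at phi - spin
        phi=np.radians(PIN+spin+90*k+extra); x=E@[np.cos(phi),np.sin(phi),0]; R=np.c_[x,np.cross(-a,x),-a]
        s=read_state();ang=(Ro.from_matrix(Ro.from_euler('xyz',s["eef_rot"]).as_matrix().T@R)).magnitude()
        if best is None or ang<best[0]: best=(ang,R,np.degrees(phi))
    R=best[1];return R,C+a*(d+h)-R@np.array(off),best[2]
if __name__=="__main__":
    d=float(sys.argv[1]);n=int(sys.argv[2]);off=np.array(eval(sys.argv[3])) if len(sys.argv)>3 else 0
    s=read_state();R0=Ro.from_euler('xyz',s["eef_rot"]);p0=s["eef_pos"];R1,p1,phi=goal(d);p1=p1+off
    R1=Ro.from_matrix(R1);dv=(R0.inv()*R1).as_rotvec()
    dl=E.T@(p0-C)
    print("phi",round(phi,1),"goal",p1.round(4),"now",p0.round(4),"F",s["force"].round(1),"q",s["joint_pos"].round(2),"w",round(float(s["width"]),4))
    print("tcp in shoulder frame",(dl*1000).round(1),"d=",round((dl[2]-.044)*1000,1))
    for i in range(n):
        Ri=R0*Ro.from_rotvec(dv*i/n); print(((Ri.inv().apply(p1-p0)/n)/.05).round(2).tolist(),(dv/n/.12).round(2).tolist())
E
python3 g.py .1 10
```

```text
phi 96.1 goal [0.5116 0.1698 0.2254] now [ 0.4484 -0.2595  0.2089] F [ 0.2 -0.  -1.1] q [-0.74  0.22  1.61 -0.    1.33 -2.81] w 0.045
tcp in shoulder frame [ -10.5 -433.7  131.8] d= 87.8
[0.69, 0.52, -0.02] [-0.42, -0.17, 0.43]
[0.72, 0.49, -0.01] [-0.42, -0.17, 0.43]
[0.74, 0.45, -0.01] [-0.42, -0.17, 0.43]
[0.77, 0.41, 0.0] [-0.42, -0.17, 0.43]
[0.79, 0.37, 0.0] [-0.42, -0.17, 0.43]
[0.8, 0.33, 0.01] [-0.42, -0.17, 0.43]
[0.82, 0.29, 0.0] [-0.42, -0.17, 0.43]
[0.83, 0.25, 0.0] [-0.42, -0.17, 0.43]
[0.84, 0.2, -0.01] [-0.42, -0.17, 0.43]
[0.85, 0.16, -0.01] [-0.42, -0.17, 0.43]
```

>>> jog_arm --moves '[[[0.5, 0.4, -0.25], [-0.3, -0.1, 0.3], -1], [[0.7, 0.5, -0.15], [-0.42, -0.17, 0.43], -1], [[0.74, 0.45, -0.15], [-0.42, -0.17, 0.43], -1], [[0.77, 0.41, -0.1], [-0.42, -0.17, 0.43], -1], [[0.79, 0.37, 0], [-0.42, -0.17, 0.43], -1]]'

```text
clock: 11.0
eef_pos: [0.482, -0.0588, 0.2594]
eef_rot: [2.883, 0.065, 1.801]
force: [0.6, 0.5, -1.2]
width: 0.0452
```

```bash
python3 g.py .1 6
```

```text
phi 96.1 goal [0.5116 0.1698 0.2254] now [ 0.482  -0.0588  0.2594] F [ 0.6  0.5 -1.2] q [-0.44 -0.06  1.83  0.12  1.13 -2.28] w 0.0452
tcp in shoulder frame [  20.  -230.3  172.6] d= 128.6
[0.73, 0.24, 0.13] [-0.34, -0.13, 0.36]
[0.74, 0.21, 0.13] [-0.34, -0.13, 0.36]
[0.75, 0.17, 0.13] [-0.34, -0.13, 0.36]
[0.76, 0.13, 0.12] [-0.34, -0.13, 0.36]
[0.76, 0.09, 0.11] [-0.34, -0.13, 0.36]
[0.77, 0.06, 0.11] [-0.34, -0.13, 0.36]
```

>>> jog_arm --moves '[[[0.73, 0.24, 0.0], [-0.34, -0.13, 0.36], -1], [[0.74, 0.21, 0.0], [-0.34, -0.13, 0.36], -1], [[0.7, 0.17, 0.0], [-0.34, -0.13, 0.36], -1], [[0.7, 0.13, 0.0], [-0.34, -0.13, 0.36], -1], [[0.6, 0.09, 0.0], [-0.34, -0.13, 0.36], -1]]'

```text
clock: 11.5
eef_pos: [0.4948, 0.1274, 0.267]
eef_rot: [2.647, 0.055, 1.559]
force: [0.6, -0.7, -1.5]
width: 0.0452
```

```bash
python3 g.py .1 3
```

```text
phi 96.1 goal [0.5116 0.1698 0.2254] now [0.4948 0.1274 0.267 ] F [ 0.6 -0.7 -1.5] q [ 0.11 -0.12  1.94 -0.14  0.84 -1.39] w 0.0452
tcp in shoulder frame [ 12.8 -44.2 185.5] d= 141.5
[0.3, -0.03, 0.28] [-0.07, -0.04, 0.08]
[0.3, -0.03, 0.28] [-0.07, -0.04, 0.08]
[0.3, -0.04, 0.28] [-0.07, -0.04, 0.08]
```

>>> jog_arm --moves '[[[0.4, -0.05, 0], [-0.07, -0.04, 0.08], -1], [[0.3, -0.03, 0.2], [-0.07, -0.04, 0.08], -1], [[0.15, -0.03, 0.3], [-0.07, -0.04, 0.08], -1], [[0, 0, 0.15], [0, 0, 0], -1], [[0, 0, 0], [0, 0, 0], -1]]'

```text
clock: 12.0
eef_pos: [0.5031, 0.1747, 0.2356]
eef_rot: [2.616, 0.052, 1.534]
force: [-0.6, -0.3, -1.0]
width: 0.0452
```

```bash
python3 g.py .08 3; python3 - <<'E'
from h import *
from g import C,a
t=snapshot("top");q=snapshot("scene");w=snapshot("wrist")
A=cv2.resize(q["color"][195:305,300:430,::-1],None,fx=3.3,fy=3.3,interpolation=cv2.INTER_CUBIC);B=cv2.resize(t["color"][110:190,200:290,::-1],None,fx=4,fy=4,interpolation=cv2.INTER_CUBIC)
im=np.zeros((max(A.shape[0],B.shape[0]),A.shape[1]+B.shape[1],3),np.uint8);im[:A.shape[0],:A.shape[1]]=A;im[:B.shape[0],A.shape[1]:]=B;cv2.imwrite("pics/pre.png",im);print(im.shape)
E
```

```text
phi 96.1 goal [0.5215 0.1684 0.2081] now [0.5031 0.1747 0.2356] F [-0.6 -0.3 -1. ] q [ 0.26 -0.04  1.96 -0.28  0.74 -1.13] w 0.0452
tcp in shoulder frame [ -1.4   3.8 157.4] d= 113.4
[-0.03, 0.01, 0.22] [0.01, -0.01, 0.02]
[-0.03, 0.01, 0.22] [0.01, -0.01, 0.02]
[-0.03, 0.02, 0.22] [0.01, -0.01, 0.02]
(363, 789, 3)
```

View pics/pre.png

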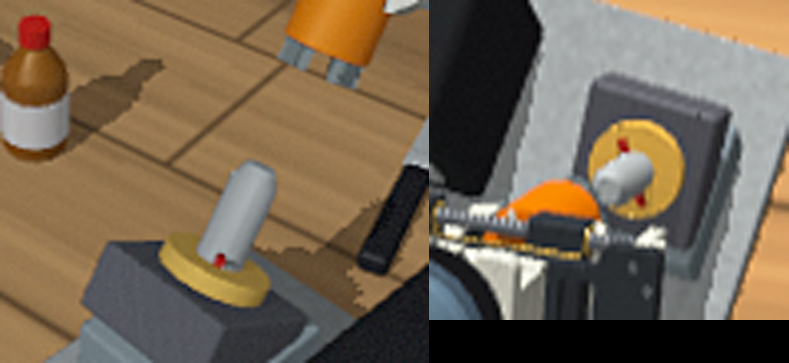

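The sleeve lines up with the spigot axis in both views: the foot at (320,65) falls on the extended spigot line. I'll approach along the axis.

>>> jog_arm --moves '[[[-0.05, 0.02, 0.25], [0.01, -0.01, 0.02], -1], [[-0.03, 0.01, 0.3], [0.01, -0.01, 0.02], -1], [[0, 0, 0.2], [0, 0, 0], -1], [[0, 0, 0.15], [0, 0, 0], -1], [[0, 0, 0], [0, 0, 0], -1]]'

```text
clock: 12.65
eef_pos: [0.5309, 0.164, 0.199]
eef_rot: [2.612, 0.05, 1.522]
force: [-0.6, -0.5, -1.7]
width: 0.0451
```

```bash
python3 g.py .055 1
```

```text
phi 96.1 goal [0.5339 0.1667 0.1864] now [0.5309 0.164  0.199 ] F [-0.6 -0.5 -1.7] q [ 0.21  0.04  1.98 -0.3   0.63 -1.12] w 0.0451
tcp in shoulder frame [  5.4  -2.9 111.2] d= 67.2
[0.07, -0.08, 0.24] [0.07, -0.0, -0.05]
```

>>> jog_arm --moves '[[[0.06, -0.08, 0.05], [0.07, 0, -0.05], -1], [[0, 0, 0.05], [0, 0, 0], -1], [[0, 0, 0], [0, 0, 0], -1]]'

```text
clock: 12.95
eef_pos: [0.5301, 0.1668, 0.1922]
eef_rot: [2.622, 0.053, 1.527]
force: [0.5, -0.1, -1.7]
width: 0.0449
```

```bash
python3 g.py .055 1
```

```text
phi 96.1 goal [0.5339 0.1667 0.1864] now [0.5301 0.1668 0.1922] F [ 0.5 -0.1 -1.7] q [ 0.22  0.05  1.98 -0.3   0.63 -1.12] w 0.0449
tcp in shoulder frame [  1.   -0.2 105.9] d= 61.9
[0.01, 0.01, 0.14] [-0.01, -0.0, 0.0]
```

>>> jog_arm --moves '[[[0.01, 0.01, 0.08], [0, 0, 0], -1], [[0, 0, 0.08], [0, 0, 0], -1], [[0, 0, 0.04], [0, 0, 0], -1]]'

```text
clock: 13.25
eef_pos: [0.5361, 0.1673, 0.1842]
eef_rot: [2.62, 0.053, 1.528]
force: [-0.1, -0.2, -1.7]
width: 0.045
```

```bash
python3 g.py .045 1
```

```text
phi 96.1 goal [0.5388 0.166  0.1778] now [0.5361 0.1673 0.1842] F [-0.1 -0.2 -1.7] q [ 0.22  0.07  1.99 -0.31  0.61 -1.11] w 0.045
tcp in shoulder frame [ 2.1  1.  96. ] d= 52.0
[-0.02, -0.02, 0.14] [0.01, -0.01, 0.01]
```

>>> jog_arm --moves '[[[-0.02, -0.02, 0.07], [0, 0, 0], -1], [[0, 0, 0.06], [0, 0, 0], -1], [[0, 0, 0.04], [0, 0, 0], -1]]'

```text
clock: 13.55
eef_pos: [0.5396, 0.1656, 0.1757]
eef_rot: [2.62, 0.053, 1.528]
force: [0.4, -0.0, -1.3]
width: 0.0452
```

```bash
python3 g.py .035 1
```

```text
phi 96.1 goal [0.5438 0.1654 0.1691] now [0.5396 0.1656 0.1757] F [ 0.4 -0.  -1.3] q [ 0.21  0.09  1.99 -0.31  0.58 -1.11] w 0.0452
tcp in shoulder frame [ 1.1 -0.2 86.7] d= 42.7
[0.01, 0.01, 0.15] [0.01, -0.01, 0.01]
```

>>> jog_arm --moves '[[[0.01, 0.01, 0.07], [0, 0, 0], -1], [[0, 0, 0.06], [0, 0, 0], -1], [[0, 0, 0.05], [0, 0, 0], -1]]'

```text
clock: 13.85
eef_pos: [0.5446, 0.1649, 0.1672]
eef_rot: [2.621, 0.054, 1.528]
force: [-0.7, 0.0, -1.1]
width: 0.0448
```

```bash
python3 g.py .025 1
```

```text
phi 96.1 goal [0.5487 0.1647 0.1605] now [0.5446 0.1649 0.1672] F [-0.7  0.  -1.1] q [ 0.21  0.11  1.99 -0.32  0.56 -1.1 ] w 0.0448
tcp in shoulder frame [ 1.2 -0.2 76.9] d= 32.9
[0.01, 0.0, 0.16] [-0.0, -0.0, 0.01]
```

>>> jog_arm --moves '[[[0, 0, 0.07], [0, 0, 0], -1], [[0, 0, 0.06], [0, 0, 0], -1], [[0, 0, 0.06], [0, 0, 0], -1]]'

```text
clock: 14.15
eef_pos: [0.5498, 0.1642, 0.1583]
eef_rot: [2.621, 0.054, 1.528]
force: [-1.3, -1.0, -0.0]
width: 0.0452
```

>>> jog_arm --moves '[[[0, 0, 0.07], [0, 0, 0], -1], [[0, 0, 0.05], [0, 0, 0], -1], [[0, 0, 0.04], [0, 0, 0], -1]]'

```text
clock: 14.45
eef_pos: [0.5541, 0.1635, 0.1505]
eef_rot: [2.621, 0.054, 1.528]
force: [-0.4, -1.4, -1.2]
width: 0.0448
```

```bash
python3 g.py .009 1;  python3 - <<'E'
from h import *
q=snapshot("scene");save(q,"in.png",(310,190,440,305),5)
E
```

```text
phi 96.1 goal [0.5567 0.1636 0.1466] now [0.5541 0.1635 0.1505] F [-0.4 -1.4 -1.2] q [ 0.2   0.15  2.   -0.34  0.52 -1.09] w 0.0448
tcp in shoulder frame [ 1.2 -0.3 57.6] d= 13.6
[0.01, 0.0, 0.09] [-0.0, 0.0, 0.01]
```

View pics/in.png

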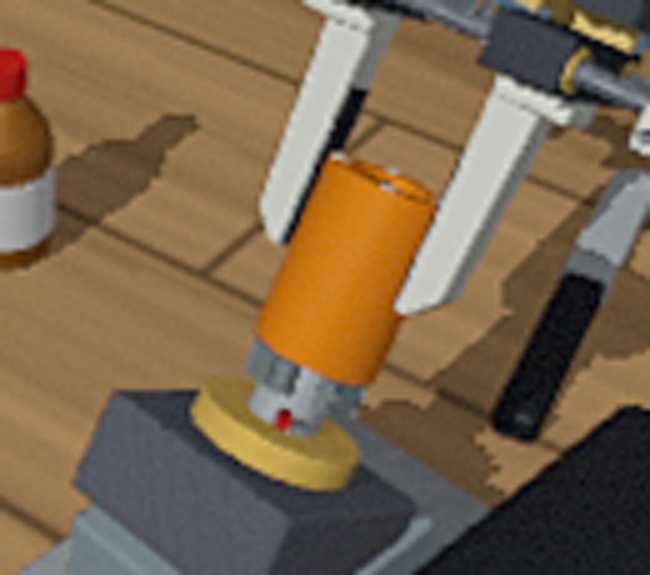

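The sleeve is on the spigot, with a slot at about (308,385) in the crop in line with the red pin at (285,418). I'll continue down onto the pin.

>>> jog_arm --moves '[[[0, 0, 0.06], [0, 0, 0], -1], [[0, 0, 0.05], [0, 0, 0], -1], [[0, 0, 0.04], [0, 0, 0], -1]]'

```text
clock: 14.8
eef_pos: [0.5582, 0.1628, 0.1435]
eef_rot: [2.621, 0.054, 1.528]
force: [-0.5, -0.5, -0.9]
width: 0.0446
```

```bash
python3 g.py .0 1
```

```text
phi 96.1 goal [0.5611 0.163  0.1388] now [0.5582 0.1628 0.1435] F [-0.5 -0.5 -0.9] q [ 0.2   0.16  2.   -0.35  0.5  -1.08] w 0.0446
tcp in shoulder frame [ 1.2 -0.4 49.5] d= 5.5
[0.01, 0.0, 0.11] [-0.0, 0.0, 0.01]
```

>>> jog_arm --moves '[[[0, 0, 0.05], [0, 0, 0], -1], [[0, 0, 0.05], [0, 0, 0], -1], [[0, 0, 0.04], [0, 0, 0], -1]]'

```text
clock: 15.1
eef_pos: [0.5616, 0.1629, 0.1391]
eef_rot: [2.619, 0.054, 1.528]
force: [-26.6, 3.1, 30.8]
width: 0.0449
```

```bash
python3 g.py .0 1
```

```text
phi 96.1 goal [0.5611 0.163  0.1388] now [0.5616 0.1629 0.1391] F [-26.6   3.1  30.8] q [ 0.19  0.17  2.   -0.35  0.49 -1.08] w 0.0449
tcp in shoulder frame [ 1.9  0.1 44. ] d= -0.0
[0.0, -0.01, -0.0] [0.01, -0.0, 0.01]
```

Axial force has risen to about 41 N at d = 0.0 mm, which is shoulder level and well past the 8 mm pin-rest height. I'll press a little harder, then release.

>>> jog_arm --force 60 --moves '[[[0, 0, 0.05], [0, 0, 0], -1], [[0, 0, 0.08], [0, 0, 0], -1], [[0, 0, 0.08], [0, 0, 0], -1]]'

```text
clock: 15.4
eef_pos: [0.562, 0.1631, 0.139]
eef_rot: [2.615, 0.056, 1.528]
force: [-38.5, -0.6, 43.6]
width: 0.0443
```

```bash
python3 g.py .0 1; python3 - <<'E'
from h import *
q=snapshot("scene");save(q,"home.png",(310,190,440,305),5)
E
```

```text
phi 96.1 goal [0.5611 0.163  0.1388] now [0.562  0.1631 0.139 ] F [-38.5  -0.6  43.6] q [ 0.2   0.17  2.   -0.36  0.49 -1.07] w 0.0443
tcp in shoulder frame [ 2.3  0.4 43.8] d= -0.2
[-0.0, -0.02, -0.0] [0.05, 0.01, 0.02]
```

View pics/home.png

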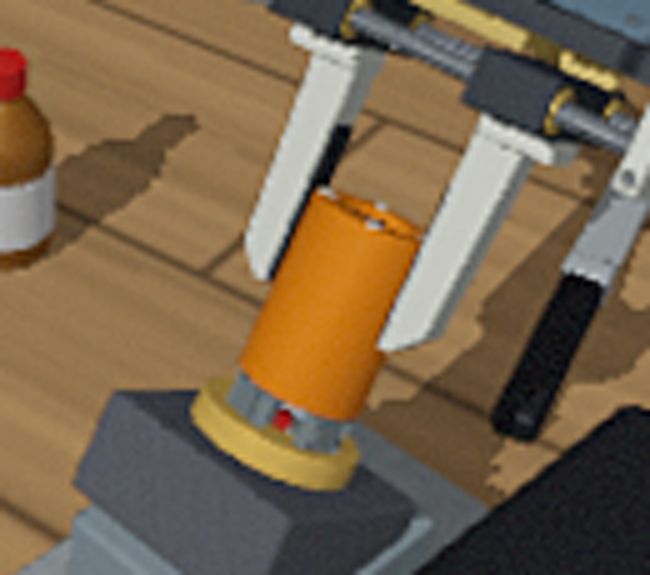

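The slot straddles the red pin at (285,418) and the foot sits on the brass. I'll ease off, open and back out along the axis.

>>> jog_arm --moves '[[[0, 0, 0], [0, 0, 0], 0.3], [[0, 0, 0], [0, 0, 0], 0.6], [[0, 0, 0], [0, 0, 0], 0.8], [[0, 0, 0], [0, 0, 0], 0.8], [[0, 0, 0], [0, 0, 0], 0.8]]'

```text
clock: 15.95
eef_pos: [0.5634, 0.1646, 0.142]
eef_rot: [2.608, 0.053, 1.53]
force: [0.7, -1.0, -0.5]
width: 0.0796
```

```bash
python3 g.py .0 1
```

```text
phi 96.1 goal [0.5611 0.163  0.1388] now [0.5634 0.1646 0.142 ] F [ 0.7 -1.  -0.5] q [ 0.2   0.17  2.   -0.36  0.48 -1.06] w 0.0796
tcp in shoulder frame [ 4.8  2.1 45.7] d= 1.7
[-0.03, -0.07, 0.03] [0.1, -0.01, 0.03]
```

>>> jog_arm --moves '[[[-0.03, -0.05, -0.1], [0, 0, 0], 0.8], [[0, 0, -0.3], [0, 0, 0], 0.8], [[0, 0, -0.5], [0, 0, 0], 0.8], [[0, 0, -0.7], [0, 0, 0], 0.8], [[0, 0, -0.7], [0, 0, 0], 0.8]]'

```text
clock: 16.45
eef_pos: [0.4993, 0.1689, 0.2351]
eef_rot: [2.623, 0.057, 1.528]
force: [0.0, 0.1, -0.1]
width: 0.0842
```

>>> jog_arm --moves '[[[0, 0, -0.7], [0, 0, 0], 0.8], [[0, 0, -0.5], [0, 0, 0], 0.8], [[0, 0, -0.2], [0, 0, 0], 0.8], [[0, 0, 0], [0, 0, 0], 0.8]]'

```text
clock: 16.85
eef_pos: [0.4624, 0.1744, 0.3025]
eef_rot: [2.617, 0.054, 1.529]
force: [0.1, 0.6, -0.6]
width: 0.0836
```

```bash
python3 - <<'E'
from h import *
from g import C,a
s=read_state();print(s["clock"],s["eef_pos"],s["force"].round(1))
q=snapshot("scene");save(q,"end.png",(310,200,440,305),5)
print("expected plain-end centre px in crop",(proj(q,C+.08*a)-[310,200])*5,"if 8mm proud",(proj(q,C+.088*a)-[310,200])*5)
E
```

```text
16.85 [0.46244598 0.17444602 0.30247265] [ 0.1  0.6 -0.6]
expected plain-end centre px in crop [370.89325849 162.31663095] if 8mm proud [380.26837316 141.33968886]
```

View pics/end.png

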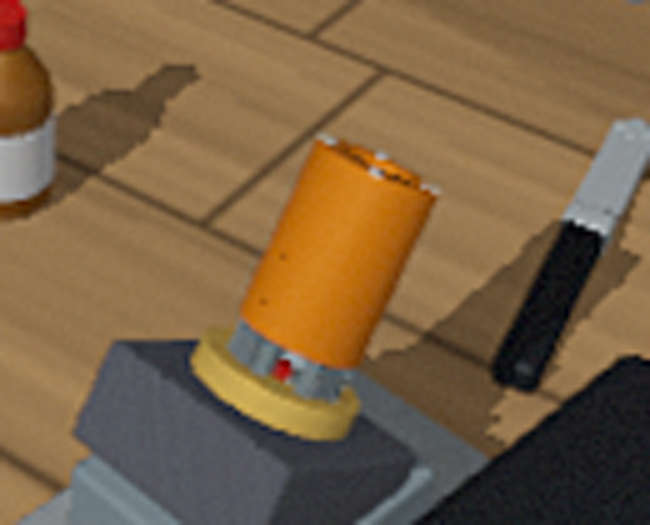

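The rim centre is at about (377,165), against (371,162) expected when seated and (380,141) if it were resting on the pin. The sleeve is home and the gripper is clear, so I'll hand the job in.

```bash
python3 -c "
from h import *
print(finish_job())"
```

```text
the job is handed in; nothing more can be done
None
```

The orange sleeve is on the spigot, slotted end first, with its slots over the red pin and its foot against the brass shoulder. I let go, backed the gripper clear along the axis and handed the job in at about 17 s.

**Last checks**
- **Seating:** I pressed with about 58 N along the axis. The foot was then level with the shoulder, at -0.2 mm by arm pose. A sleeve resting on the pin would sit 8 mm above it.
- **Final picture:** the red pin shows inside a slot. The rim centre is about 7 px from where it should be when seated, in a 5x crop, and about 24 px from the resting-on-the-pin position.
- **Gripper:** wrist force was near zero after release.

**What went wrong or disagreed**
- **First grasp:** it was 7–9 mm off centre because the arm drifted. I set the sleeve back down, regrasped it about 1.4 mm off centre, and turned it to the measured pin angle before pushing it on.
- **Camera offset:** the top and wrist cameras differed by 2–3 mm. I used the wrist camera, and the sleeve slid on with no side force.
- **Bystanders:** I steered clear of the bottle, stone, knife and look-alikes. I didn't measure their positions again at the end. The bottle and knife look unmoved in the last view, and the stone and look-alikes were outside it.

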